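Pop open the keeping chamber on a watchmaker's bench

ROBOT

A 6-joint arm with a two-finger parallel gripper is mounted at the origin on the work surface. World frame = base frame: x ahead of the robot, y to its left, z up, the work surface at z = 0. Lengths are in m, angles in rad, forces in N, time in s.
With the tool pointing down it reaches from about 0.35 to 0.875 m from the base axis. Payload 15.5 kg.
Tool frame: the origin (TCP) lies on the centre line of the jaws, within the pads' length; the fingertips stand 19 mm ahead of it and the grasp point (between the pads) is the TCP (env.tip_reach is the distance from the TCP to the fingertips, in m); z points along the fingers, y is the direction in which the jaws open and shut (so a half turn about z gives the same grasp; the last joint's range is limited). The gripper opens to 85 mm and grips with 20 to 120 N. Pads are 22 mm wide; open, the fingers measure 114 mm over their backs; the gripper's body (76 mm by 85 mm) begins 54 mm behind the grasp point. The pads swing forward as they close: fully open they stand 13 mm farther back than shut.
Start: joints at [-1.26, 0.494, 1.345, -0, 1.302, -0.096], TCP at [0.247, -0.574, 0.25] pointing down, gripper open.
Joint ranges: [-2.91, 2.91], [-0.82, 2.16], [0.22, 2.67], [-1.22, 4.37], [0.12, 2.79], [-3.08, 3.08]. Speed limits (rad/s): [1.89, 1.89, 2.57, 3.01, 3.01, 3.01].

INTERFACE

Orientations are given as a unit quaternion [w, x, y, z].
In Python, from plant import env, viewer gives the robot as it stands.
- The arm moves only by the tool play_rows, never from a script. Its argument "motion" is a list of rows, each a list of 6 numbers: the shift along the world's x, y, z in mm, then the turn, a rotation vector about the world's x, y, z in rad. In form: [[dx, dy, dz, wx, wy, wz], ...]. A call has 1 to 8 rows; each row shifts and turns the commanded pose from where the row before left it; what a row does not reach is not made up. A row lasts 1/12 s, in which the tool goes at most 41.7 mm and 7.16 degrees, less where a joint would pass 70% of its speed; a pose out of reach is approached as far as the arm can. A call is refused whole if a number of a shift passes 41.7 or a number of a turn 0.125, either way. A call with a gripper value outside its range is refused whole. "claw" is the opening in per cent of the stroke, from 0 (shut) to 100 (fully open), set as the call begins (left out, the last holds). The fingers move at their own pace and stop on an object; "grip_force" is the grip in N (left out, the last holds). Time passes only in rows, so rows that do not move let the fingers close. It gives the time, the measured TCP pose, the force and the opening at its end, in the units of the state.
- env.state(): the state, without advancing time (a new reading comes with each control period).
- viewer.capture(name): name is "scene" or "top" or "wrist"; returns the picture (420x560x3 uint8, red, green, blue); there is no depth.
- viewer.camera_params(name): a dict with "K" (3x3 intrinsics, pixels), "dist" ([k1, k2, p1, p2, k3] as OpenCV has them; the pictures are not rectified), "R" (3x3) and "t" (3): a world point X has camera coordinates R X + t. Camera axes: x right, y down, z forward; pixel columns grow to the right and rows downward; lengths in m; the calibration is good to about 2 mm. A picture is of the moment at which its call begins: read the wrist's pose just before it. camera_params takes no time and is no camera call; for the wrist camera it gives the pose at the moment of the call.
- env.sign_off(): hands the job in, once; it reports no verdict.
The state is a dict: "time": time; "joints": joint angles; "qd": joint speeds; "joint_efforts": joint torques, N m; "position": TCP position; "tcp_rot": TCP orientation; "wrist_force": force on the tool from outside, world axes, zero at the start; "moment": the same for the moment, N m; "width": finger opening in m.
Only numpy, scipy, OpenCV 4.12 (cv2) and the standard library are available. Lean on these libraries where they do the work, as an engineer would, in place of code of your own. Each camera call takes 0.05 s, during which the arm holds its last target.

TASK

Open the keeping chamber with the blue hatch for the next job: press the black pad on its hatch once with the shut fingertips, firmly but without hammering it, until the push-push latch lets go, then back off straight up so that the hatch pops up by itself. Watch that it stays fully up for two seconds with nothing touching it, and leave it so; do not push it shut again or take hold of it. Leave the white hatch shut and do not move the things standing about.

Things in the scene. Friction and masses are not known exactly. Their poses are not given: they have to be found in the camera images.
- blue_chamber: grey keeping chamber with a blue hatch, screwed to the bench: open-topped box 110 (x) x 100 (y) x 85 mm high, walls 5 mm. Origin: centre of its underside. x points from the hatch's free edge (front) to its hinge (along y at x = 45, z = 82 mm). The latched hatch's top is level with the side walls; front wall 64 mm high
- blue_hatch (a joint): angle of the blue hatch (lid 83 x 87 x 6 mm): about 0 latched, negative pressed in (rigid stop at -0.10), 1.0 fully open, free edge then 72 mm higher. Spring-driven open. Press right in (past -0.09) and let go: the latch frees it, it swings up in about 1 s (following a slower finger) and stays. Pressed less than -0.07 it stays latched; pushed down from open and right in, it latches again
- blue_pad (a point): centre of the top of the black press pad on the blue hatch: 24 x 40 mm, 2 mm proud, near the free edge, 70 mm in front of the hinge axis and 5 mm above it; moves with the hatch, z is its normal. About 2.5 N starts it moving, 3 to 6 N takes it 7 mm down to the rigid stop. Nothing stands above it
- white_chamber: grey keeping chamber with a white hatch, screwed to the bench: open-topped box 110 (x) x 100 (y) x 85 mm high, walls 5 mm. Origin: centre of its underside. x points from the hatch's free edge (front) to its hinge (along y at x = 45, z = 82 mm). The latched hatch's top is level with the side walls; front wall 64 mm high. To be left alone
- white_hatch (a joint): angle of the white hatch, built just like the blue one; to be left shut (0)
- white_pad (a point): centre of the top of the black press pad on the white hatch: 24 x 40 mm, 2 mm proud, near the free edge, 70 mm in front of the hinge axis and 5 mm above it; moves with the hatch, z is its normal. About 2.5 N starts it moving, 3 to 6 N takes it 7 mm down to the rigid stop. Nothing stands above it
- cork_stand: loose tapered cork 52 mm wide below, 38 mm above, 42 mm high, with a dark round watch movement 29 x 5 mm on top; origin at the centre of the underside, z up. Bystander
- clear_holder: loose clear plastic ring-shaped holder, 48 mm wide, 28 mm high, with a steel screw head at its side; origin at the centre of the underside. Bystander
- loupe: loose black eye loupe with a bright metal rim, 42 mm wide, 36 mm high; origin at the centre of the underside. Bystander
- parts_tray: loose small red open tray 50 x 60 x 18 mm; origin at the centre of the underside. Bystander

How it is judged:
On the way, in this order (a step that is already met when the one before it is completed fails the run):
1. the blue hatch is pressed in past its latching depth (value of joint blue_hatch below -0.07 rad), for 0.02 s.
2. the blue hatch has popped fully up and stays there untouched by the robot for 2 s (value of joint blue_hatch above 0.93 rad and contact force between each of the arm, the fingers and blue_hatch below 0.1 N), for 2 s.
At the end, for the whole second after the job is handed in: the blue hatch stands fully open (more than 0.93 rad) and untouched, the white hatch is still latched (within 0.03 rad), and the four loose things are upright and within 15 mm of where they stood (value of joint blue_hatch between 0.93 and 1.07 rad and value of joint white_hatch between -0.03 and 0.03 rad and distance of each of cork_stand, clear_holder, loupe, parts_tray from where it was at the start of the episode below 0.015 m and angle between each of cork_stand, clear_holder, loupe, parts_tray's own z axis and vertical below 0.15 rad).
It fails at once if the blue hatch is pushed back down to shut after it has popped (the latch is worked only once) (value of joint blue_hatch between 0.03 and 0.1 rad and velocity of joint blue_hatch below -0.15 rad/s).
It fails at once if the popped hatch is gripped or forced by the robot (over 10 N) (value of joint blue_hatch above 0.2 rad and contact force between any of the fingers, the arm and blue_hatch above 10 N).
It fails at once if the hatch is hammered (over 60 N) (contact force between the fingers and blue_hatch above 60 N).
It fails at once if the white hatch is pressed or opened (value of joint white_hatch below -0.03 rad or value of joint white_hatch above 0.03 rad).
It fails at once if a loose bystander is moved, lifted or carried (over 20 mm) (distance of any of cork_stand, clear_holder, loupe, parts_tray from where it was at the start of the episode above 0.02 m).
It also fails if it takes over 32 s, if anything falls off the work surface, if the arm or the gripper's body presses on something with over 40 N, if the wrist force passes 120 N, or if a joint passes its speed limit or range.

## Working session

There is one attempt and no reset: what is moved stays moved. The work goes in short steps, Python scripts to look and compute and a tool call to move; the robot and the scene stay as the last step left them, time stands still between calls to the robot, and variables do not carry over. Pictures are saved under pics/ and viewed, and the job is handed in when it is done.

Besides the shell and the picture viewer there is one more tool, called by a JSON object that holds its "api" and its "payload". play_rows: Moves the arm, as the interface text tells. Its arguments: {"type":"object","properties":{"motion":{"type":"array","items":{"type":"array","items":{"type":"number"}}},"claw":{"type":"number"},"grip_force":{"type":"number"}},"required":["motion"]}

```bash
mkdir -p pics; python3 - <<'E'
from plant import env, viewer
import cv2
for n in ("scene","top"):
    cv2.imwrite(f"pics/{n}0.png",viewer.capture(n)[:,:,::-1])
s=env.state();print(s["time"],s["position"],s["tcp_rot"],s["width"],env.tip_reach)
E
```

```text
0.1 [ 0.24662078 -0.57397876  0.24980609] [-4.94966708e-04  9.79487420e-01  2.01504705e-01 -6.07996909e-05] 0.08526301969826416 0.019
```

View pics/scene0.png

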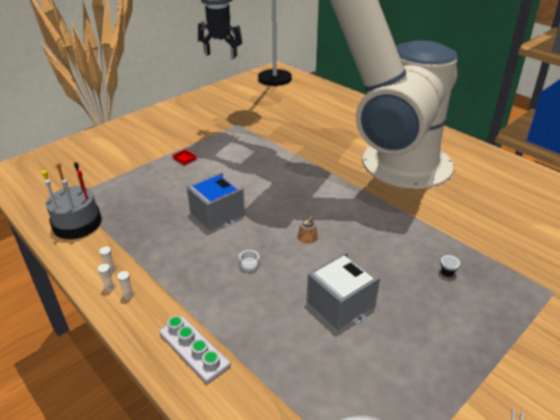

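View pics/top0.png

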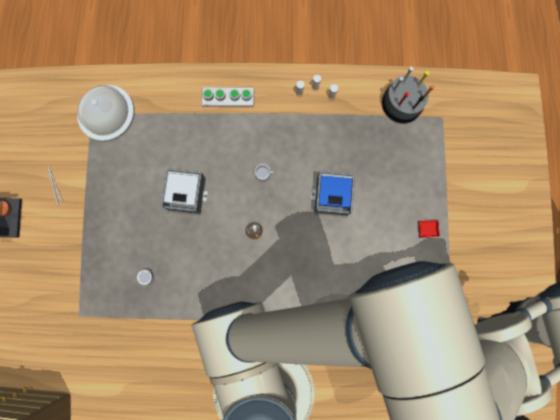

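```bash
python3 - <<'E'
import cv2
a=cv2.imread("pics/top0.png")[165:225,305:365]
b=cv2.imread("pics/scene0.png")[165:235,180:250]
cv2.imwrite("pics/c0.png",cv2.hconcat([cv2.resize(a,(400,400),interpolation=2),cv2.resize(b,(400,400),interpolation=2)]))
E
```

```text
(no output)
```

View pics/c0.png

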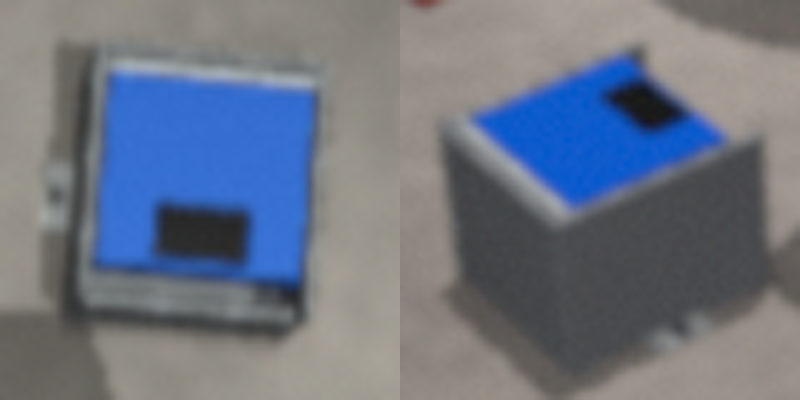

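```bash
cat > h.py <<'E'
import numpy as np, cv2
from plant import env, viewer
def ray(n,uv,p=None):
    p=p or viewer.camera_params(n)
    K,d,R,t=(np.array(p[k],float) for k in("K","dist","R","t"))
    q=cv2.undistortPoints(np.array([[uv]],float),K,d)[0,0]
    return -R.T@t.ravel(), R.T@np.array([q[0],q[1],1])
def onplane(n,uv,z,p=None):
    c,r=ray(n,uv,p); return c+r*(z-c[2])/r[2]
E
python3 - <<'E'
from h import *
f=lambda x,y:((x+.5)/6.6667-.5+305,(y+.5)/6.6667-.5+165)
g=lambda x,y:((x-400+.5)/5.714-.5+180,(y+.5)/5.714-.5+165)
print(onplane("top",f(203,232),.087),onplane("scene",g(645,107),.087))
for c in [(110,72),(315,92),(298,282),(97,265)]: print(onplane("top",f(*c),.085))
for c in [(472,118),(632,57),(726,138),(575,210)]: print("s",onplane("scene",g(*c),.085))
print(ray("top",(335,199))[0])
E
```

```text
[ 0.55001608 -0.19608121  0.087     ] [ 0.55337361 -0.19347451  0.087     ]
[ 0.61808318 -0.15772044  0.085     ]
[ 0.61055011 -0.24437099  0.085     ]
[ 0.52960646 -0.2360188   0.085     ]
[ 0.53599301 -0.15187135  0.085     ]
s [ 0.61325407 -0.24294142  0.085     ]
s [ 0.53048071 -0.23229761  0.085     ]
s [ 0.54087832 -0.15185151  0.085     ]
s [ 0.62211169 -0.15505879  0.085     ]
[ 0.34724251 -0.03742651  1.34592742]
```

{"api": "play_rows", "payload": {"motion": [[19,24,0,0,0,-0.06],[19,24,0,0,0,-0.06],[19,24,0,0,0,-0.06],[19,24,0,0,0,-0.06],[19,24,0,0,0,-0.06],[19,24,0,0,0,-0.06],[19,24,0,0,0,-0.06],[19,24,0,0,0,-0.07]], "claw": 0}}

```text
time: 0.77
position: [0.3993, -0.3808, 0.2501]
tcp_rot: [-0.0, 0.999, -0.044, -0.0]
wrist_force: [0.3, 0.0, -0.6]
width: -0.0001
```

{"api": "play_rows", "payload": {"motion": [[19,24,0,0,0,0],[19,24,0,0,0,0],[19,24,0,0,0,0],[19,24,0,0,0,0],[19,24,0,0,0,0],[19,24,0,0,0,0],[19,24,0,0,0,0],[19,19,0,0,0,0]]}}

```text
time: 1.43
position: [0.5513, -0.1932, 0.25]
tcp_rot: [-0.0, 0.999, -0.042, -0.0]
wrist_force: [0.6, -0.6, 0.3]
width: 0.0001
```

{"api": "play_rows", "payload": {"motion": [[0,0,-15,0,0,0],[0,0,-15,0,0,0],[0,0,-15,0,0,0],[0,0,-15,0,0,0],[0,0,-15,0,0,0],[0,0,0,0,0,0],[0,0,0,0,0,0],[0,0,0,0,0,0]]}}

```text
time: 2.1
position: [0.5511, -0.1954, 0.176]
tcp_rot: [0.0, 0.999, -0.042, 0.0]
wrist_force: [0.3, -0.6, 0.2]
width: 0.0001
```

```bash
python3 - <<'E'
from h import *
s=env.state();print(s["time"],s["position"],s["tcp_rot"],s["width"],s["wrist_force"])
p=viewer.camera_params("wrist");im=viewer.capture("wrist")[:,:,::-1].copy()
cv2.imwrite("pics/w1.png",im)
im=viewer.capture("scene")[:,:,::-1];cv2.imwrite("pics/s1.png",cv2.resize(im[110:260,120:320],(800,600),interpolation=2))
E
```

```text
2.1 [ 0.55105062 -0.19539099  0.1759814 ] [ 1.20318469e-04  9.99113586e-01 -4.20943329e-02  3.09570267e-04] 8.286865328751974e-05 [ 0.31336133 -0.61994148  0.24062014]
```

View pics/w1.png

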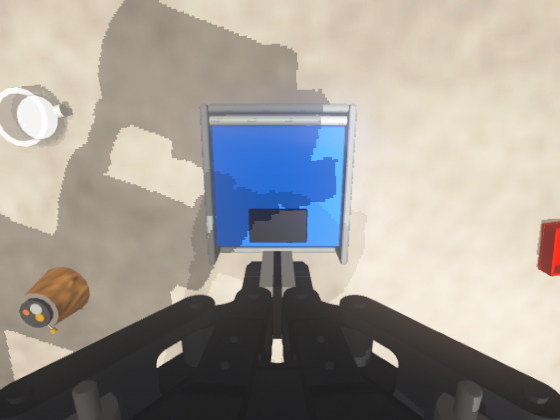

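View pics/s1.png

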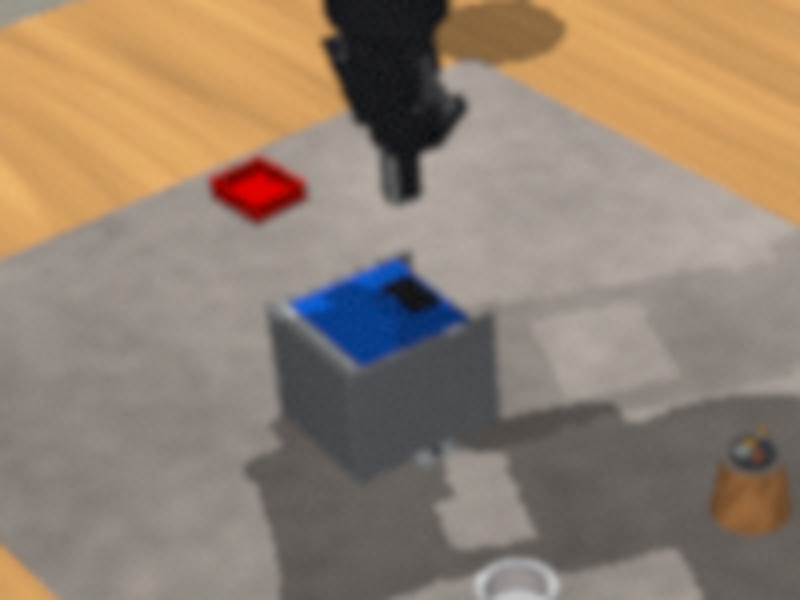

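```bash
python3 - <<'E'
from h import *
print(onplane("wrist",(278,225.5),.087), ray("wrist",(278,225))[0])
E
```

```text
[ 0.54994109 -0.1972466   0.087     ] [ 0.61879337 -0.2022565   0.29942095]
```

{"api": "play_rows", "payload": {"motion": [[-1,-1,-15,0,0,0],[0,0,-15,0,0,0],[0,0,-15,0,0,0],[0,0,-10,0,0,0],[0,0,-5,0,0,0],[0,0,0,0,0,0],[0,0,0,0,0,0]]}}

```text
time: 2.78
position: [0.55, -0.1964, 0.1158]
tcp_rot: [0.0, 0.999, -0.042, 0.0]
wrist_force: [-0.8, -0.1, -0.0]
width: 0.0001
```

{"api": "play_rows", "payload": {"motion": [[0,0,-2,0,0,0],[0,0,-2,0,0,0],[0,0,-1,0,0,0],[0,0,-1,0,0,0],[0,0,-1,0,0,0],[0,0,-1,0,0,0],[0,0,0,0,0,0],[0,0,0,0,0,0]]}}

```text
time: 3.45
position: [0.5497, -0.1962, 0.1072]
tcp_rot: [-0.0, 0.999, -0.042, -0.0]
wrist_force: [0.1, 0.9, -0.0]
width: -0.0
```

{"api": "play_rows", "payload": {"motion": [[0,0,-1,0,0,0],[0,0,-1,0,0,0],[0,0,-1,0,0,0],[0,0,0,0,0,0],[0,0,0,0,0,0]]}}

```text
time: 3.87
position: [0.5497, -0.1962, 0.1042]
tcp_rot: [-0.0, 0.999, -0.042, -0.0]
wrist_force: [-2.1, -0.2, 2.6]
width: -0.0
```

{"api": "play_rows", "payload": {"motion": [[0,0,-1,0,0,0],[0,0,-1,0,0,0],[0,0,0,0,0,0],[0,0,0,0,0,0]]}}

```text
time: 4.2
position: [0.5497, -0.1962, 0.1022]
tcp_rot: [-0.0, 0.999, -0.042, -0.0]
wrist_force: [-1.7, 0.6, 2.1]
width: -0.0
```

Contact, moving. Continue to the rigid stop in small steps.

{"api": "play_rows", "payload": {"motion": [[0,0,-1,0,0,0],[0,0,-1,0,0,0],[0,0,0,0,0,0],[0,0,0,0,0,0]]}}

```text
time: 4.53
position: [0.5497, -0.1962, 0.1002]
tcp_rot: [-0.0, 0.999, -0.042, -0.0]
wrist_force: [-2.2, 0.4, 1.4]
width: 0.0002
```

{"api": "play_rows", "payload": {"motion": [[0,0,-0.5,0,0,0],[0,0,-0.5,0,0,0],[0,0,0,0,0,0]]}}

```text
time: 4.78
position: [0.5497, -0.1963, 0.0994]
tcp_rot: [0.0, 0.999, -0.042, 0.0]
wrist_force: [-3.8, -0.2, 6.7]
width: -0.0004
```

{"api": "play_rows", "payload": {"motion": [[0,0,-0.5,0,0,0],[0,0,0,0,0,0],[0,0,0,0,0,0]]}}

```text
time: 5.03
position: [0.5497, -0.1962, 0.0992]
tcp_rot: [0.0, 0.999, -0.042, 0.0]
wrist_force: [-4.7, 1.1, 10.0]
width: -0.0003
```

{"api": "play_rows", "payload": {"motion": [[0,0,-0.5,0,0,0],[0,0,0,0,0,0],[0,0,0,0,0,0]]}}

```text
time: 5.28
position: [0.5498, -0.1963, 0.0989]
tcp_rot: [0.0, 0.999, -0.042, 0.0]
wrist_force: [-5.4, 1.2, 13.8]
width: -0.0001
```

{"api": "play_rows", "payload": {"motion": [[0,0,8,0,0,0],[0,0,18,0,0,0],[0,0,25,0,0,0],[0,0,25,0,0,0],[0,0,25,0,0,0],[0,0,25,0,0,0],[0,0,20,0,0,0],[0,0,10,0,0,0]]}}

```text
time: 5.95
position: [0.5506, -0.1965, 0.2571]
tcp_rot: [0.001, 0.999, -0.042, 0.002]
wrist_force: [0.2, 0.6, 0.1]
width: -0.0003
```

{"api": "play_rows", "payload": {"motion": [[0,0,0,0,0,0],[0,0,0,0,0,0],[0,0,0,0,0,0],[0,0,0,0,0,0],[0,0,0,0,0,0],[0,0,0,0,0,0],[0,0,0,0,0,0],[0,0,0,0,0,0]]}}

```text
time: 6.62
position: [0.5497, -0.1962, 0.254]
tcp_rot: [-0.0, 0.999, -0.042, -0.0]
wrist_force: [0.9, -0.2, 0.4]
width: -0.0
```

```bash
python3 - <<'E'
from h import *
s=env.state();print(s["time"],s["position"],s["wrist_force"])
cv2.imwrite("pics/w2.png",viewer.capture("wrist")[:,:,::-1])
im=viewer.capture("scene")[:,:,::-1];cv2.imwrite("pics/s2.png",cv2.resize(im[110:260,120:320],(800,600),interpolation=2))
E
```

```text
6.6167 [ 0.54967212 -0.19622007  0.25401675] [ 0.89034809 -0.15305794  0.37447306]
```

View pics/s2.png

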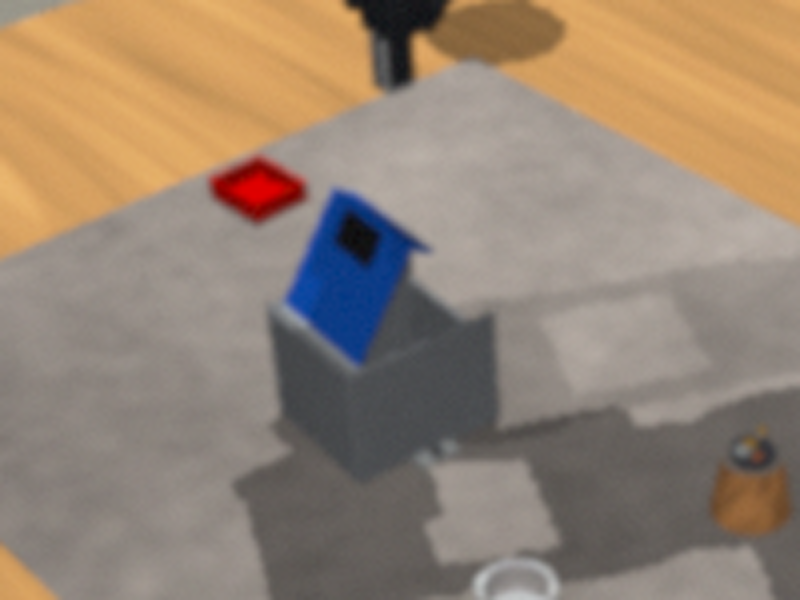

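View pics/w2.png

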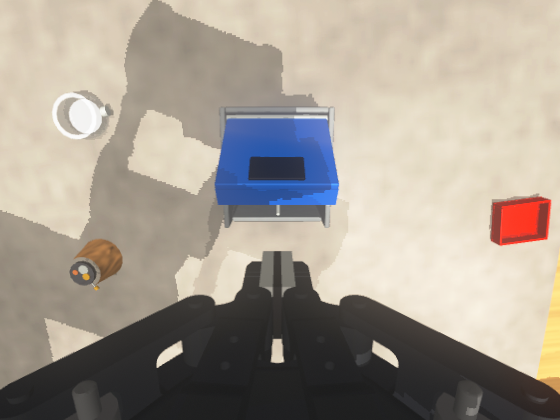

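The hatch has popped and stands steep: in the scene crop its free edge is at about (340,190), and the fingertips at (395,85) are well clear of it. I'll wait out more than 2 s, then check the hatch angle.

{"api": "play_rows", "payload": {"motion": [[0,0,0,0,0,0],[0,0,0,0,0,0],[0,0,0,0,0,0],[0,0,0,0,0,0],[0,0,0,0,0,0],[0,0,0,0,0,0],[0,0,0,0,0,0],[0,0,0,0,0,0]]}}

```text
time: 7.38
position: [0.5497, -0.1962, 0.2543]
tcp_rot: [-0.0, 0.999, -0.042, -0.0]
wrist_force: [-0.2, 0.1, 0.3]
width: -0.0
```

{"api": "play_rows", "payload": {"motion": [[0,0,0,0,0,0],[0,0,0,0,0,0],[0,0,0,0,0,0],[0,0,0,0,0,0],[0,0,0,0,0,0],[0,0,0,0,0,0],[0,0,0,0,0,0],[0,0,0,0,0,0]]}}

```text
time: 8.05
position: [0.5497, -0.1963, 0.2543]
tcp_rot: [0.0, 0.999, -0.042, 0.0]
wrist_force: [0.0, -0.2, -0.4]
width: 0.0002
```

{"api": "play_rows", "payload": {"motion": [[0,0,0,0,0,0],[0,0,0,0,0,0],[0,0,0,0,0,0],[0,0,0,0,0,0],[0,0,0,0,0,0],[0,0,0,0,0,0],[0,0,0,0,0,0],[0,0,0,0,0,0]]}}

```text
time: 8.72
position: [0.5497, -0.1962, 0.2543]
tcp_rot: [-0.0, 0.999, -0.042, -0.0]
wrist_force: [-0.2, 0.1, -0.5]
width: 0.0001
```

{"api": "play_rows", "payload": {"motion": [[0,0,0,0,0,0],[0,0,0,0,0,0],[0,0,0,0,0,0],[0,0,0,0,0,0],[0,0,0,0,0,0],[0,0,0,0,0,0],[0,0,0,0,0,0],[0,0,0,0,0,0]]}}

```text
time: 9.38
position: [0.5497, -0.1962, 0.2543]
tcp_rot: [-0.0, 0.999, -0.042, -0.0]
wrist_force: [-0.0, 0.3, 0.2]
width: -0.0002
```

```bash
python3 - <<'E'
from h import *
print(env.state()["time"],env.state()["wrist_force"])
im=viewer.capture("scene")[:,:,::-1];cv2.imwrite("pics/s3.png",im);
cv2.imwrite("pics/s3c.png",cv2.resize(im[110:260,120:320],(800,600),interpolation=2))
cv2.imwrite("pics/w3.png",viewer.capture("wrist")[:,:,::-1])
cv2.imwrite("pics/t3.png",viewer.capture("top")[:,:,::-1])
# predicted pad centre in wrist/scene for angles
yaw=-.085; ux=np.array([np.cos(yaw),np.sin(yaw),0]); H=np.array([.55,-.1962,.082])+70e-3*ux
for n in("wrist","scene"):
    p=viewer.camera_params(n);K,d,R,t=(np.array(p[k],float) for k in("K","dist","R","t"))
    for a in(.8,.93,1.,1.07):
        X=H+ux*(-.07*np.cos(a)+.005*np.sin(a))+np.array([0,0,.07*np.sin(a)+.005*np.cos(a)])
        q=cv2.projectPoints(X.reshape(1,3),cv2.Rodrigues(R)[0],t.reshape(3,1),K,d)[0].ravel()
        print(n,a,q, ((q-[120,110]+.5)*4-.5) if n=="scene" else "")
E
```

```text
9.3833 [-0.042269    0.29983876  0.18959002]
wrist 0.8 [275.36903514 180.0346236 ] 
wrist 0.93 [275.32038792 171.38003272] 
wrist 1.0 [275.2950625  166.04495937] 
wrist 1.07 [275.27065764 160.26446929] 
scene 0.8 [213.18566572 169.65767748] [374.24266288 240.13070993]
scene 0.93 [210.51075668 168.82779258] [363.54302673 236.81117031]
scene 1.0 [208.97890456 168.55482091] [357.41561822 235.71928363]
scene 1.07 [207.3923473  168.40686075] [351.06938919 235.12744302]
```

View pics/s3c.png

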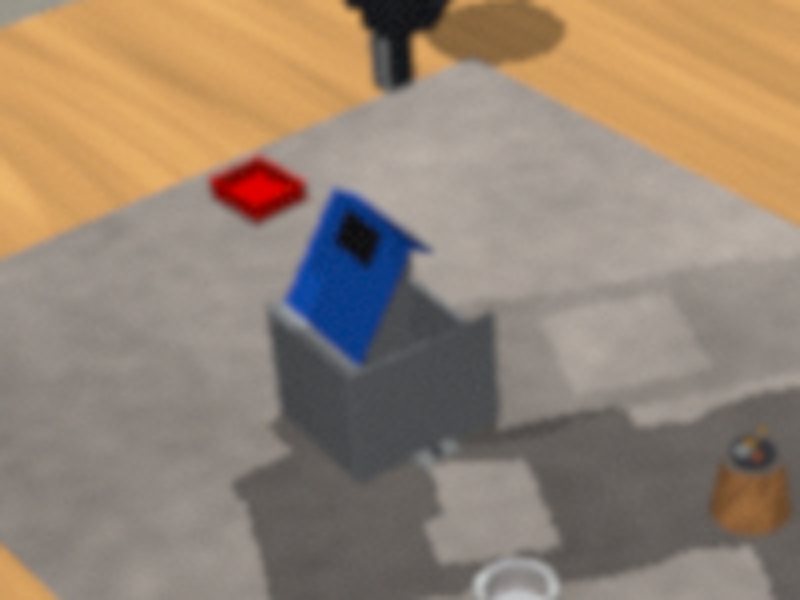

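View pics/s3.png

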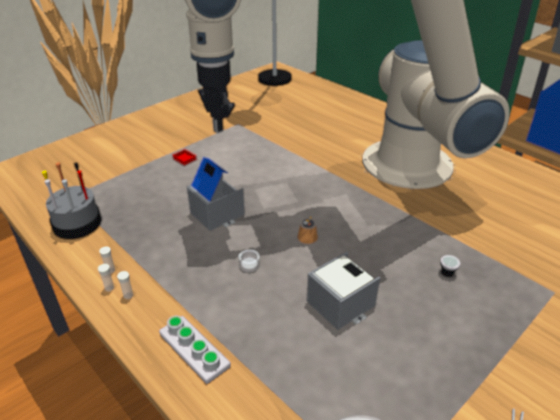

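View pics/w3.png

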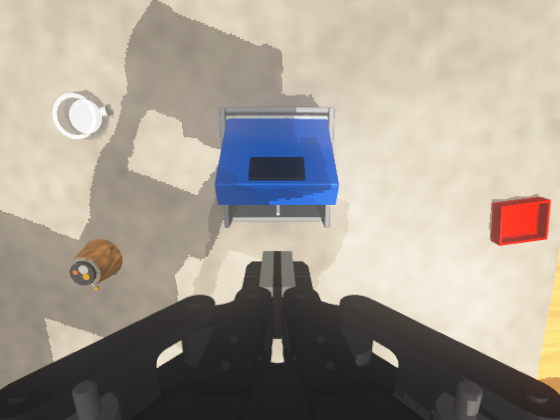

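```bash
python3 -c "
from plant import env
print(env.sign_off())"
```

```text
the job is handed in; nothing more can be done
None
```

The blue hatch is open and I have handed the job in at about 9.5 s; no verdict was reported.

- **Press:** I pressed the black pad once with the shut fingertips, in small steps down to the rigid stop. The vertical force read about 14 N at the stop. I then backed straight up about 155 mm and the hatch popped up by itself.
- **Hatch:** Pictures taken 2.8 s apart look the same. The pad's position puts the hatch at about 0.99 rad in the scene view and 0.97 rad in the wrist view, within a few hundredths. The gripper was well clear, with only noise on the wrist force.
- **White hatch:** It looks shut and level in the last scene picture.
- **Loose things:** All four look upright and where they stood at the start. I judged this by eye and did not measure it.

No check failed. The contact point, depth of the stop and pad positions from all three cameras agreed to about 4 mm.

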